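Draw out the dish carrier past an unmarked transit catch

TASK

Draw the dish carrier of the small white reader out to its stop by the black post, so that the dish of fittings stands clear of the hood, upright in its nest. The red catch on the hood has lost its markings: at one end of its slot it locks the carrier, at the other it frees it, and you can only tell which by pulling. If the carrier does not give, slide the catch across to the other end of its slot and pull again.

Things in the scene. Friction and masses are not known exactly. Their poses are not given: they have to be found in the camera images.
- catch_tab (a point): centre of the red catch tab (12 mm along x, 16 along y, 22 high; top 85 mm above the worktop) on the flat roof, 62 mm high, of the reader's white hood (100 x 102 mm). It slides 36 mm along x with 2 N of friction and stays put. Axes are the reader's: x away from the robot, z up, carrier comes out along -y. The reader is fixed, turned by 0 to 0.3 rad about z.
- catch (a joint): position of the red catch in its slot, m: 0 at the end nearer the robot, where it starts; 0.036 at the far end (+x). One end locks the carrier, the other frees it; which one varies and is hidden in the hood. Part-way it locks in every case; within 8 mm of the freeing end it frees.
- pull_post (a point): point on the axis of the upright black post (16 mm diameter, blue cap 20 mm) that draws out the carrier, 60 mm above the worktop; cap from 68 to 74 mm, post free from 20 mm up, 22 mm of space between it and the carrier's blue front plate (55 mm high), which closes the hood. Axes as the catch tab's; the carrier comes out along -y.
- carrier (a joint): how far the carrier is drawn out, m: 0 in, where it starts; 0.075 at the outer stop. It runs with about 2 N of friction. Locked, it has 4 mm of play, then stops hard.
- dish_mid (a point): centre, half-way up, of the round clear dish (57 mm diameter, 13 mm high, holding nuts and ferrules) lying loose in the carrier's square nest (60 mm wide, floor 14 mm above the worktop, rim 6 mm above that), under the hood at the start; in its nest it is 68 mm from the post's axis

How it is judged:
By the outcome, as a careful person would: the job done as asked, in the order asked, and still so for the second after the job is handed in, with the robot touching nothing.
It also fails if it takes over 51 s, if anything falls off the work surface, if the arm or the gripper's body presses on something with over 40 N, if the wrist force passes 120 N, or if a joint passes its speed limit or range.

ROBOT

A 6-joint arm with a two-finger parallel gripper is mounted at the origin on a cart in front of the work surface, level with it; the furniture and walls round the work are solid. World frame = base frame: x ahead of the robot, y to its left, z up, the work surface at z = 0. Lengths are in m, angles in degrees, forces in N, time in s.
With the tool pointing down it reaches from about 0.3 to 0.875 m from the base axis. Payload 6.4 kg.
Tool frame: the origin (TCP) lies at the very end of the fingers, on their centre line; the grasp point (between the pads) lies 19 mm behind it (arm.hold_point_z is the distance from the TCP to the grasp point, in m); z points along the fingers, y is the line along which they close (so a half turn about z gives the same grasp; the last joint's range is limited). The gripper opens to 88 mm and grips with 3 to 60 N. Pads are 18 mm wide; open, the fingers measure 123 mm over their backs; the gripper's body (75 mm by 187 mm) begins 45 mm behind the grasp point.
Start: joints at [-79.143, 10.359, 92.074, -0, 77.567, -11.82], TCP at [0.222, -0.531, 0.239] pointing down, gripper open.
Joint ranges: [-171.53, 171.53], [-51.25, 118.39], [17.06, 147.69], [-65.23, 245.23], [0, 150.52], [-178.68, 178.68]. Speed limits (degrees/s): [147.25, 147.25, 172.46, 180, 180, 180].

INTERFACE

Orientations are given as a 3x3 rotation matrix whose columns are the frame's x, y, z axes.
In Python, from rig import arm gives the robot as it stands.
- The arm moves only by the tool apply_moves, never from a script. Its argument "commands" is a list of rows, each an object of numbers: "hand": the finger opening in mm, from 0 to 88.1; "tx", "ty", "tz": the shift along the tool's x, y, z in mm; "wx", "wy", "wz": the turn, a rotation vector about the tool's x, y, z in rad. A call has 1 to 10 rows; each row shifts and turns the commanded pose from where the row before left it, along the tool's axes as they then stand; what a row does not reach is not made up. A row lasts 1/8 s, in which the tool goes at most 62.5 mm and 10.7 degrees, less where a joint would pass 70% of its speed; a pose out of reach is approached as far as the arm can. A call with a gripper value outside its range is refused whole. The fingers move at their own pace and stop on an object; "grip_force" is the grip in N (left out, the last holds). Time passes only in rows, so rows that do not move let the fingers close. It gives the time, the measured TCP pose, the force, the opening and the grip force at its end, in the units of the state.
- arm.get_state(): the state, without advancing time (a new reading comes with each control period).
- arm.camera(name): name is "side" or "top"; returns a dict with "pixels" (420x560x3 uint8, red, green, blue), "depth" (420x560 float32, m along the optical axis (not along the pixel's ray), 0 where there is no reading), "camera_matrix" (3x3 intrinsics, pixels), "R" (3x3) and "t" (3): a world point X has camera coordinates R X + t. Camera axes: x right, y down, z forward; pixel columns grow to the right and rows downward; lengths in m; the calibration is good to about 2 mm. A picture is of the moment at which its call begins.
- arm.hand_in(): hands the job in; it is judged then, once.
The state is a dict: "t": time; "q": joint angles; "qd": joint speeds; "tau": joint torques, N m; "tool_pos": TCP position; "tcp_rot": TCP orientation; "ft_force": force on the tool from outside, world axes, zero at the start; "wrist_torque": the same for the moment, N m; "finger_gap": finger opening in m; "finger_force": force on a finger pad.
Only numpy, scipy, OpenCV 4.12 (cv2) and the standard library are available. Lean on these libraries where they do the work, as an engineer would, in place of code of your own. Each camera call takes 0.05 s, during which the arm holds its last target. There are 200 camera calls.

## Working session

There is one attempt and no reset: what is moved stays moved. The work goes in short steps, Python scripts to look and compute and a tool call to move; the robot and the scene stay as the last step left them, time stands still between calls to the robot, and variables do not carry over. Pictures are saved under pics/ and viewed, at most 10 in all, crops included, and the job is handed in when it is done.

Besides the shell and the picture viewer there is one more tool, called after "Emit:" as name(argument=value, ...) on one line, values as JSON. apply_moves: Moves the arm, as the interface text tells. Its arguments: {"type":"object","properties":{"commands":{"type":"array","items":{"type":"object","properties":{"hand":{"type":"number"},"tx":{"type":"number"},"ty":{"type":"number"},"tz":{"type":"number"},"wx":{"type":"number"},"wy":{"type":"number"},"wz":{"type":"number"}}}},"grip_force":{"type":"number"}},"required":["commands"]}

```bash
mkdir -p pics; ls; python3 - <<'E'
from rig import arm
import cv2,numpy as np
ims=[]
for n in("top","side"):
    c=arm.camera(n);np.savez(n+'.npz',**c);cv2.imwrite(f'pics/{n}0.png',c["pixels"][:,:,::-1])
    print(n,c["camera_matrix"].round(1).tolist(),(-c["R"].T@c["t"]).round(3),c["R"].round(2).tolist())
s=arm.get_state();print(s["t"],s["tcp_rot"])
E
```

```text
pics
top [[542.4, 0.0, 278.3], [0.0, 542.4, 210.0], [0.0, 0.0, 1.0]] [ 0.424 -0.033  0.911] [[0.02, -1.0, -0.0], [-0.99, -0.02, -0.1], [0.1, 0.01, -1.0]]
side [[476.8, 0.0, 281.5], [0.0, 476.8, 212.5], [0.0, 0.0, 1.0]] [0.154 0.661 0.456] [[-0.89, -0.45, 0.0], [-0.21, 0.41, -0.89], [0.4, -0.79, -0.47]]
0.1 [[ 9.22699348e-01  3.85520193e-01 -3.08228758e-04]
 [ 3.85520202e-01 -9.22698164e-01  1.50759268e-03]
 [ 2.96805311e-04 -1.50988319e-03 -9.99998816e-01]]
```

View pics/top0.png

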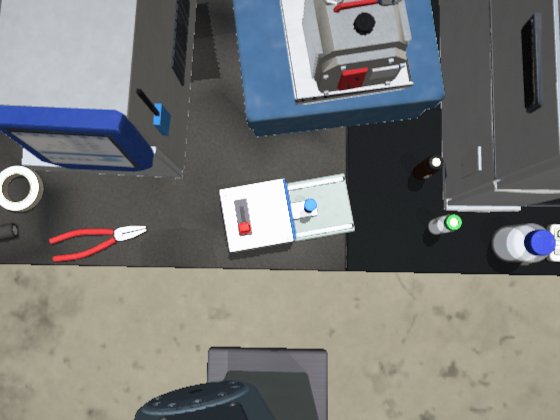

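View pics/side0.png

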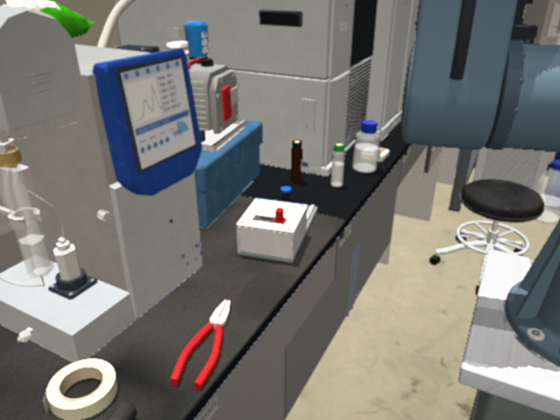

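The top view shows the hood around (257,215), the red tab at (245,228), the blue cap at (311,205), and the carrier tray to the right (-y). I'll measure these now.

```bash
cat > h.py <<'E'
import cv2,numpy as np
def ray(c,u,v,z):
    d=c["R"].T@np.linalg.inv(c["camera_matrix"])@[u,v,1.];o=-c["R"].T@c["t"]
    return o+d*(z-o[2])/d[2]
def pts(c):
    v,u=np.mgrid[:420,:560];d=c["depth"]
    p=np.stack([u,v,np.ones_like(u)],-1)@np.linalg.inv(c["camera_matrix"]).T*d[...,None]
    return (p-c["t"])@c["R"]
def blob(c,kind,box):
    h=cv2.cvtColor(c["pixels"],cv2.COLOR_RGB2HSV);H,S,V=h[...,0],h[...,1],h[...,2]
    m=(S>130)&(V>70)&(((H<8)|(H>172)) if kind=='red' else ((H>98)&(H<125)))
    k=np.zeros_like(m);x0,y0,x1,y1=box;k[y0:y1,x0:x1]=1
    return m&k
E
python3 - <<'E'
from h import *
for n,rb,bb in(("top",(225,190,265,245),(302,195,322,215)),("side",(265,200,295,225),(275,180,300,196))):
    c=np.load(n+'.npz');P=pts(c)
    for k,b in(("red",rb),("blue",bb)):
        m=blob(c,k,b);v,u=np.nonzero(m);q=P[m]
        print(n,k,m.sum(),u.min(),u.max(),v.min(),v.max(),u.mean(),v.mean(),"z pct",np.percentile(q[:,2],[10,50,90]).round(3))
        t=q[:,2]>np.percentile(q[:,2],90)-.004
        print("  top pts mean",q[t].mean(0).round(4), "ray",ray(c,u[t].mean() if 0 else u[t].mean(),v[t].mean(),.085 if k=='red' else .074).round(4))
c=np.load('top.npz');P=pts(c)
w=(c["pixels"].min(2)>150)&(abs(P[...,2]-.062)<.006)
w[:160]=0;w[260:]=0;w[:,:200]=0;w[:,305:]=0
ct=max(cv2.findContours(w.astype(np.uint8),0,1)[0],key=cv2.contourArea)
bx=cv2.boxPoints(cv2.minAreaRect(ct));print("hood");
for p in bx: print(p.round(1),ray(c,*p,.062).round(4))
A=[ray(c,*p,.062) for p in bx]
for i in range(4): d=A[(i+1)%4]-A[i];print(np.linalg.norm(d).round(4),np.arctan2(d[1],d[0]).round(3))
# obstacles near
for x in np.arange(.3,.85,.05):
    print(x.round(2),[ (lambda s: round(float(np.percentile(s,95)),2) if len(s) else None)(P[...,2][(c["depth"]>0)&(abs(P[...,0]-x)<.025)&(abs(P[...,1]-y)<.025)]) for y in np.arange(.3,-.36,-.05)])
E
```

```text
top red 127 239 250 222 234 244.29921259842519 227.93700787401573 z pct [0.064 0.083 0.086]
  top pts mean [0.4788 0.0227 0.0953] ray [0.4796 0.0235 0.085 ]
top blue 111 305 315 199 211 309.72972972972974 204.8108108108108 z pct [0.072 0.073 0.076]
  top pts mean [ 0.5161 -0.0769  0.0821] ray [ 0.517  -0.0774  0.074 ]
side red 108 273 284 208 222 278.68518518518516 215.82407407407408 z pct [0.066 0.075 0.086]
  top pts mean [0.4779 0.0276 0.0855] ray [0.4783 0.0268 0.085 ]
side blue 84 280 291 185 193 285.5 188.6904761904762 z pct [0.001 0.073 0.076]
  top pts mean [ 0.5092 -0.0599  0.0826] ray [ 0.5175 -0.0766  0.074 ]
hood
[218.4 189.1] [0.5397 0.067  0.062 ]
[282.2 177.8] [ 0.5599 -0.0335  0.062 ]
[293.3 240. ] [ 0.4619 -0.0528  0.062 ]
[229.4 251.3] [0.4421 0.0466 0.062 ]
0.1025 -1.372
0.0999 -2.947
0.1013 1.768
0.0997 0.206
0.3 [-0.83, -0.83, -0.83, -0.83, 0.37, 0.41, 0.43, 0.44, -0.83, -0.83, -0.82, -0.83, -0.83, -0.83]
0.35 [-0.83, -0.83, -0.82, -0.83, -0.82, -0.82, -0.82, -0.82, -0.83, -0.83, -0.82, -0.82, -0.83, -0.82]
0.4 [0.0, 0.0, 0.0, 0.0, 0.0, 0.0, 0.0, 0.0, 0.0, 0.0, 0.0, 0.0, 0.0, 0.0]
0.45 [0.01, 0.01, 0.01, 0.0, 0.0, 0.06, 0.06, 0.06, 0.01, 0.0, 0.0, 0.0, 0.0, 0.0]
0.5 [0.0, 0.01, 0.01, 0.0, 0.0, 0.07, 0.07, 0.06, 0.07, 0.01, 0.0, 0.0, 0.23, 0.23]
0.55 [0.03, 0.35, 0.35, 0.35, 0.0, 0.06, 0.06, 0.06, 0.01, 0.01, 0.0, 0.07, 0.38, 0.31]
0.6 [0.34, 0.35, 0.35, 0.35, 0.31, 0.0, 0.0, 0.0, 0.0, 0.0, 0.0, 0.1, 0.39, None]
0.65 [0.34, 0.34, 0.34, 0.34, 0.0, 0.0, 0.13, 0.14, 0.25, 0.22, 0.13, 0.13, 0.39, None]
0.7 [0.34, 0.34, 0.34, 0.34, 0.12, 0.13, 0.13, 0.26, 0.28, 0.29, 0.26, 0.13, 0.38, None]
0.75 [None, None, None, 0.28, 0.15, 0.13, 0.13, 0.26, 0.29, 0.3, 0.26, 0.13, 0.29, None]
0.8 [None, None, None, 0.2, 0.15, 0.13, 0.13, 0.14, None, None, 0.13, 0.13, 0.19, None]
```

Emit:
apply_moves(commands=[{"hand": 40,"wz": -0.172},{"wz": -0.172},{"wz": -0.172},{"wz": -0.172},{"wz": -0.172},{"wz": -0.172},{"wz": -0.172},{"wz": -0.171}])

```text
invalid input
```

```bash
cat >> h.py <<'E'
def goto(s,w):
    d=s["tcp_rot"].T@(np.array(w)-s["tool_pos"]) if not isinstance(s["tcp_rot"],list) else np.array(s["tcp_rot"]).T@(np.array(w)-np.array(s["tool_pos"]))
    return (d*1000).round(1)
E
python3 - <<'E'
from h import *
from rig import arm
c=np.load('top.npz');P=pts(c)
for y in np.arange(-.25,.15,.05):
    m=(abs(P[...,1]-y)<.025)&(P[...,2]>.09)&(P[...,2]<.4)&(P[...,0]>.4)&(c["depth"]>0)
    print(y.round(2),np.percentile(P[m][:,0],[0,2]).round(3) if m.any() else None)
s=arm.get_state();R=np.array(s["tcp_rot"]);print(s["t"],s["q"],R.round(3).tolist(),s["tool_pos"])
th=np.arctan2(R[1,1],R[0,1]);print("yaw",th)
for w in([.33,-.25,.22],[.517,-.077,.14],[.517,-.077,.036]):print(w,goto(s,w))
E
```

```text
-0.25 [0.573 0.58 ]
-0.2 [0.659 0.661]
-0.15 [0.652 0.655]
-0.1 [0.645 0.648]
-0.05 [0.638 0.641]
-0.0 [0.632 0.635]
0.05 [0.662 0.678]
0.1 [0.594 0.595]
0.1 [-7.91430359e+01  1.03965955e+01  9.21237132e+01 -1.09978224e-03
  7.75678503e+01 -1.18188510e+01] [[0.923, 0.386, -0.0], [0.386, -0.923, 0.002], [0.0, -0.002, -1.0]] [ 0.22160462 -0.53007538  0.23792912]
yaw -1.1750243217191156
[0.33, -0.25, 0.22] [ 208.  -216.6   18.3]
[0.517, -0.077, 0.14] [ 447.2 -304.    98.5]
[0.517, -0.077, 0.036] [ 447.2 -303.9  202.5]
```

Emit:
apply_moves(commands=[{"hand": 40,"tx": 0,"ty": 0,"tz": 0,"wx": 0,"wy": 0,"wz": -0.172},{"hand": 40,"tx": 0,"ty": 0,"tz": 0,"wx": 0,"wy": 0,"wz": -0.172},{"hand": 40,"tx": 0,"ty": 0,"tz": 0,"wx": 0,"wy": 0,"wz": -0.172},{"hand": 40,"tx": 0,"ty": 0,"tz": 0,"wx": 0,"wy": 0,"wz": -0.172},{"hand": 40,"tx": 0,"ty": 0,"tz": 0,"wx": 0,"wy": 0,"wz": -0.172},{"hand": 40,"tx": 0,"ty": 0,"tz": 0,"wx": 0,"wy": 0,"wz": -0.172},{"hand": 40,"tx": 0,"ty": 0,"tz": 0,"wx": 0,"wy": 0,"wz": -0.172},{"hand": 40,"tx": 0,"ty": 0,"tz": 0,"wx": 0,"wy": 0,"wz": -0.171}], grip_force=15)

```text
t: 1.1
tool_pos: [0.2217, -0.5302, 0.2382]
tcp_rot: [[-0.204, 0.979, -0.0], [0.979, 0.204, 0.001], [0.001, 0.0, -1.0]]
ft_force: [0.3, 0.5, 0.2]
finger_gap: 0.0398
finger_force: 0.0
```

```bash
python3 - <<'E'
from h import *
from rig import arm
s=arm.get_state();R=np.array(s["tcp_rot"]);print(s["t"],s["q"].round(1),R.round(3).tolist(),s["tool_pos"],s["finger_gap"])
print("yaw",np.arctan2(R[1,1],R[0,1]))
for w in([.33,-.25,.22],[.517,-.077,.14],[.517,-.077,.036]):print(w,goto(s,w))
E
```

```text
1.1 [-79.1  10.4  92.1   0.   77.6 -90.9] [[-0.204, 0.979, -0.0], [0.979, 0.204, 0.001], [0.001, 0.0, -1.0]] [ 0.22165253 -0.53021009  0.23817289] 0.03977283854923976
yaw 0.20567738278630135
[0.33, -0.25, 0.22] [252.2 163.3  18.4]
[0.517, -0.077, 0.14] [383.2 381.7  98.6]
[0.517, -0.077, 0.036] [383.1 381.7 202.6]
```

Emit:
apply_moves(commands=[{"hand": 40,"tx": 50.4,"ty": 32.7,"tz": 0},{"hand": 40,"tx": 50.4,"ty": 32.7,"tz": 0},{"hand": 40,"tx": 50.4,"ty": 32.7,"tz": 0},{"hand": 40,"tx": 50.4,"ty": 32.7,"tz": 0},{"hand": 40,"tx": 50.4,"ty": 32.7,"tz": 0},{"hand": 40,"tx": 26.2,"ty": 43.7,"tz": 18},{"hand": 40,"tx": 26.2,"ty": 43.7,"tz": 18},{"hand": 40,"tx": 26.2,"ty": 43.7,"tz": 18},{"hand": 40,"tx": 26.2,"ty": 43.7,"tz": 18},{"hand": 40,"tx": 26.2,"ty": 43.7,"tz": 18}], grip_force=15)

```text
invalid input
```

```bash
python3 - <<'E'
from h import *
from rig import arm
s=arm.get_state();print(s["t"],s["q"].round(1),s["tool_pos"])
print(goto(s,[.517,-.077,.036]))
ims=[]
for n in("top","side"):
    c=arm.camera(n);ims.append(cv2.resize(c["pixels"][120:300,200:400] if n=="top" else c["pixels"][100:280,190:390],None,fx=2,fy=2))
cv2.imwrite('pics/a1.png',np.hstack(ims)[:,:,::-1])
E
```

```text
1.1 [-79.1  10.4  92.1   0.   77.6 -90.9] [ 0.22165253 -0.53021009  0.23817289]
[383.1 381.7 202.6]
```

View pics/a1.png

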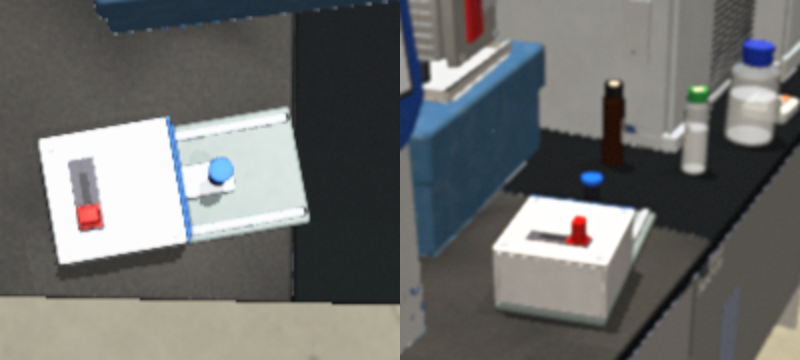

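The crops show the catch at its near end, and the post with its blue cap in the middle of the front base with nothing around it. The arm hasn't moved, because every row needs all seven keys.

Emit:
apply_moves(commands=[{"hand": 40,"tx": 50.4,"ty": 32.7,"tz": 0,"wx": 0,"wy": 0,"wz": 0},{"hand": 40,"tx": 50.4,"ty": 32.7,"tz": 0,"wx": 0,"wy": 0,"wz": 0},{"hand": 40,"tx": 50.4,"ty": 32.7,"tz": 0,"wx": 0,"wy": 0,"wz": 0},{"hand": 40,"tx": 50.4,"ty": 32.7,"tz": 0,"wx": 0,"wy": 0,"wz": 0},{"hand": 40,"tx": 50.4,"ty": 32.7,"tz": 0,"wx": 0,"wy": 0,"wz": 0},{"hand": 40,"tx": 26.2,"ty": 43.7,"tz": 18,"wx": 0,"wy": 0,"wz": 0},{"hand": 40,"tx": 26.2,"ty": 43.7,"tz": 18,"wx": 0,"wy": 0,"wz": 0},{"hand": 40,"tx": 26.2,"ty": 43.7,"tz": 18,"wx": 0,"wy": 0,"wz": 0},{"hand": 40,"tx": 26.2,"ty": 43.7,"tz": 18,"wx": 0,"wy": 0,"wz": 0},{"hand": 40,"tx": 26.2,"ty": 43.7,"tz": 18,"wx": 0,"wy": 0,"wz": 0}], grip_force=15)

```text
t: 2.45
tool_pos: [0.5211, -0.0779, 0.1481]
tcp_rot: [[-0.195, 0.981, 0.0], [0.981, 0.195, -0.0], [-0.0, 0.0, -1.0]]
ft_force: [0.7, -1.1, 1.1]
finger_gap: 0.04
finger_force: 0.0
```

```bash
python3 - <<'E'
from h import *
from rig import arm
s=arm.get_state();print(s["t"],s["q"].round(1),s["tool_pos"])
print(goto(s,[.517,-.077,.036]))
ims=[]
for n in("top","side"):
    c=arm.camera(n);ims.append(cv2.resize(c["pixels"][120:300,200:400] if n=="top" else c["pixels"][100:280,190:390],None,fx=2,fy=2))
cv2.imwrite('pics/a2.png',np.hstack(ims)[:,:,::-1])
E
```

```text
2.45 [-21.4  10.1 103.6  -0.   66.3 -32.6] [ 0.52109606 -0.07787927  0.14807167]
[  1.7  -3.9 112.1]
```

View pics/a2.png

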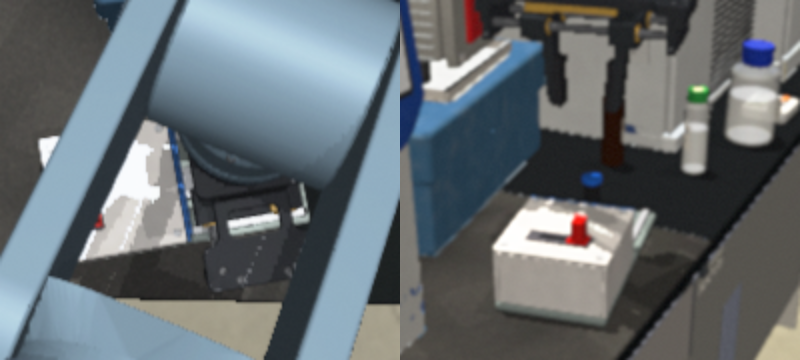

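The side view shows the fingers either side of the cap line, so I'll start down.

Emit:
apply_moves(commands=[{"hand": 40,"tx": 0,"ty": 0,"tz": 0,"wx": 0,"wy": 0,"wz": 0},{"hand": 40,"tx": 0,"ty": 0,"tz": 25,"wx": 0,"wy": 0,"wz": 0},{"hand": 40,"tx": 0,"ty": 0,"tz": 25,"wx": 0,"wy": 0,"wz": 0},{"hand": 40,"tx": 0,"ty": 0,"tz": 0,"wx": 0,"wy": 0,"wz": 0}], grip_force=15)

```text
t: 3.05
tool_pos: [0.5182, -0.0799, 0.0978]
tcp_rot: [[-0.196, 0.981, -0.003], [0.981, 0.196, 0.001], [0.001, -0.003, -1.0]]
ft_force: [0.5, -0.2, 0.2]
finger_gap: 0.0404
finger_force: 0.0
```

Emit:
apply_moves(commands=[{"hand": 40,"tx": 2.5,"ty": -0.5,"tz": 22,"wx": 0,"wy": 0,"wz": 0},{"hand": 40,"tx": 0,"ty": 0,"tz": 20,"wx": 0,"wy": 0,"wz": 0},{"hand": 40,"tx": 0,"ty": 0,"tz": 19,"wx": 0,"wy": 0,"wz": 0},{"hand": 40,"tx": 0,"ty": 0,"tz": 0,"wx": 0,"wy": 0,"wz": 0},{"hand": 10,"tx": 0,"ty": 0,"tz": 0,"wx": 0,"wy": 0,"wz": 0},{"hand": 10,"tx": 0,"ty": 0,"tz": 0,"wx": 0,"wy": 0,"wz": 0},{"hand": 10,"tx": 0,"ty": 0,"tz": 0,"wx": 0,"wy": 0,"wz": 0},{"hand": 10,"tx": 0,"ty": 0,"tz": 0,"wx": 0,"wy": 0,"wz": 0}], grip_force=15)

```text
t: 4.05
tool_pos: [0.5179, -0.0777, 0.0386]
tcp_rot: [[-0.199, 0.98, -0.003], [0.98, 0.199, -0.001], [-0.001, -0.003, -1.0]]
ft_force: [-9.7, -3.5, 8.6]
finger_gap: 0.0158
finger_force: 15.2
```

The gripper holds the post with the gap at 15.8 mm. Next is a gentle pull with the catch where it is.

Emit:
apply_moves(commands=[{"hand": 10,"tx": -3,"ty": -1,"tz": 0,"wx": 0,"wy": 0,"wz": 0},{"hand": 10,"tx": -3,"ty": 0,"tz": 0,"wx": 0,"wy": 0,"wz": 0},{"hand": 10,"tx": -3,"ty": 0,"tz": 0,"wx": 0,"wy": 0,"wz": 0},{"hand": 10,"tx": 0,"ty": 0,"tz": 0,"wx": 0,"wy": 0,"wz": 0}], grip_force=15)

```text
t: 4.55
tool_pos: [0.5196, -0.0864, 0.0387]
tcp_rot: [[-0.199, 0.98, -0.001], [0.98, 0.199, -0.001], [-0.0, -0.001, -1.0]]
ft_force: [-3.8, -1.0, 6.5]
finger_gap: 0.0163
finger_force: 15.1
```

Emit:
apply_moves(commands=[{"hand": 10,"tx": -3,"ty": 0,"tz": 0,"wx": 0,"wy": 0,"wz": 0},{"hand": 10,"tx": -3,"ty": 0,"tz": 0,"wx": 0,"wy": 0,"wz": 0}], grip_force=15)

```text
t: 4.8
tool_pos: [0.5206, -0.0919, 0.0387]
tcp_rot: [[-0.199, 0.98, -0.001], [0.98, 0.199, -0.0], [0.0, -0.001, -1.0]]
ft_force: [-4.9, 0.5, 6.9]
finger_gap: 0.0159
finger_force: 15.1
```

```bash
python3 - <<'E'
from h import *
from rig import arm
s=arm.get_state();print(s["t"],s["ft_force"],s["tool_pos"],s["finger_gap"],s["finger_force"])
ims=[]
for n in("top","side"):
    c=arm.camera(n);ims.append(cv2.resize(c["pixels"][120:300,200:400] if n=="top" else c["pixels"][130:250,220:353],None,fx=2 if n=="top" else 3,fy=2 if n=="top" else 3))
cv2.imwrite('pics/a3.png',np.hstack(ims)[:,:,::-1])
E
```

```text
4.8 [-4.88431808  0.45908764  6.93416941] [ 0.5206282  -0.09186488  0.03869212] 0.015871259839375446 15.11100858449936
```

View pics/a3.png

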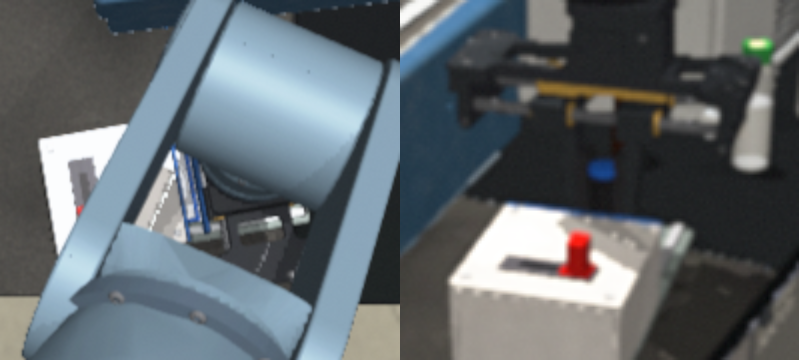

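The top crop shows the blue plate (x≈205) about 14 mm clear of the hood edge (x≈180). That is past the 4 mm of play and the force is low, so this end of the slot frees the carrier. I'll keep drawing it out.

Emit:
apply_moves(commands=[{"hand": 10,"tx": -3,"ty": -0.3,"tz": 0,"wx": 0,"wy": 0,"wz": 0},{"hand": 10,"tx": -5,"ty": 0,"tz": 0,"wx": 0,"wy": 0,"wz": 0},{"hand": 10,"tx": -5,"ty": 0,"tz": 0,"wx": 0,"wy": 0,"wz": 0},{"hand": 10,"tx": -5,"ty": 0,"tz": 0,"wx": 0,"wy": 0,"wz": 0},{"hand": 10,"tx": -5,"ty": 0,"tz": 0,"wx": 0,"wy": 0,"wz": 0},{"hand": 10,"tx": -5,"ty": 0,"tz": 0,"wx": 0,"wy": 0,"wz": 0},{"hand": 10,"tx": -5,"ty": 0,"tz": 0,"wx": 0,"wy": 0,"wz": 0},{"hand": 10,"tx": -5,"ty": 0,"tz": 0,"wx": 0,"wy": 0,"wz": 0},{"hand": 10,"tx": -5,"ty": 0,"tz": 0,"wx": 0,"wy": 0,"wz": 0},{"hand": 10,"tx": -4,"ty": 0,"tz": 0,"wx": 0,"wy": 0,"wz": 0}], grip_force=15)

```text
t: 6.15
tool_pos: [0.5298, -0.1381, 0.0387]
tcp_rot: [[-0.199, 0.98, -0.001], [0.98, 0.199, -0.0], [0.0, -0.001, -1.0]]
ft_force: [-5.3, 0.1, 5.6]
finger_gap: 0.0162
finger_force: 15.1
```

Emit:
apply_moves(commands=[{"hand": 10,"tx": -3,"ty": 0,"tz": 0,"wx": 0,"wy": 0,"wz": 0},{"hand": 10,"tx": -3,"ty": 0,"tz": 0,"wx": 0,"wy": 0,"wz": 0},{"hand": 10,"tx": -2,"ty": 0,"tz": 0,"wx": 0,"wy": 0,"wz": 0},{"hand": 10,"tx": -2,"ty": 0,"tz": 0,"wx": 0,"wy": 0,"wz": 0},{"hand": 10,"tx": -2,"ty": 0,"tz": 0,"wx": 0,"wy": 0,"wz": 0},{"hand": 10,"tx": -2,"ty": 0,"tz": 0,"wx": 0,"wy": 0,"wz": 0},{"hand": 10,"tx": -1,"ty": 0,"tz": 0,"wx": 0,"wy": 0,"wz": 0}], grip_force=15)

```text
t: 7.02
tool_pos: [0.5324, -0.1515, 0.0386]
tcp_rot: [[-0.199, 0.98, -0.002], [0.98, 0.199, 0.002], [0.002, -0.001, -1.0]]
ft_force: [-4.8, 8.6, 9.9]
finger_gap: 0.0162
finger_force: 15.2
```

Emit:
apply_moves(commands=[{"hand": 10,"tx": -2,"ty": 0,"tz": 0,"wx": 0,"wy": 0,"wz": 0},{"hand": 10,"tx": 0,"ty": 0,"tz": 0,"wx": 0,"wy": 0,"wz": 0}], grip_force=15)

```text
t: 7.28
tool_pos: [0.5323, -0.1516, 0.0385]
tcp_rot: [[-0.199, 0.98, -0.003], [0.98, 0.199, 0.005], [0.005, -0.002, -1.0]]
ft_force: [-5.1, 12.5, 12.3]
finger_gap: 0.0164
finger_force: 15.4
```

The force is rising and the tool has stopped moving, so the carrier is at its stop. I'll ease off the load, open the fingers and lift clear.

Emit:
apply_moves(commands=[{"hand": 10,"tx": 1.5,"ty": 0,"tz": 0,"wx": 0,"wy": 0,"wz": 0},{"hand": 36,"tx": 0,"ty": 0,"tz": 0,"wx": 0,"wy": 0,"wz": 0},{"hand": 36,"tx": 0,"ty": 0,"tz": 0,"wx": 0,"wy": 0,"wz": 0},{"hand": 36,"tx": 0,"ty": 0,"tz": 0,"wx": 0,"wy": 0,"wz": 0},{"hand": 36,"tx": 0,"ty": 0,"tz": -15,"wx": 0,"wy": 0,"wz": 0},{"hand": 36,"tx": 0,"ty": 0,"tz": -30,"wx": 0,"wy": 0,"wz": 0},{"hand": 36,"tx": 0,"ty": 0,"tz": -40,"wx": 0,"wy": 0,"wz": 0},{"hand": 36,"tx": 0,"ty": 0,"tz": -50,"wx": 0,"wy": 0,"wz": 0},{"hand": 36,"tx": 0,"ty": 0,"tz": -10,"wx": 0,"wy": 0,"wz": 0}])

```text
t: 8.4
tool_pos: [0.5354, -0.1544, 0.1878]
tcp_rot: [[-0.199, 0.98, 0.007], [0.98, 0.199, -0.004], [-0.005, 0.006, -1.0]]
ft_force: [0.1, -0.2, -0.6]
finger_gap: 0.0357
finger_force: 0.0
```

Emit:
apply_moves(commands=[{"hand": 36,"tx": -20,"ty": -40,"tz": -10,"wx": 0,"wy": 0,"wz": 0},{"hand": 36,"tx": -30,"ty": -40,"tz": -10,"wx": 0,"wy": 0,"wz": 0},{"hand": 36,"tx": -40,"ty": -40,"tz": 0,"wx": 0,"wy": 0,"wz": 0},{"hand": 36,"tx": -45,"ty": -35,"tz": 0,"wx": 0,"wy": 0,"wz": 0},{"hand": 36,"tx": -45,"ty": -30,"tz": 0,"wx": 0,"wy": 0,"wz": 0},{"hand": 36,"tx": -45,"ty": -20,"tz": 0,"wx": 0,"wy": 0,"wz": 0},{"hand": 36,"tx": 0,"ty": 0,"tz": 0,"wx": 0,"wy": 0,"wz": 0}])

```text
t: 9.28
tool_pos: [0.3754, -0.4171, 0.2023]
tcp_rot: [[-0.194, 0.981, -0.0], [0.981, 0.194, -0.0], [-0.0, -0.0, -1.0]]
ft_force: [-0.2, 0.5, 0.6]
finger_gap: 0.0359
finger_force: 0.0
```

```bash
python3 - <<'E'
from h import *
from rig import arm
s=arm.get_state();print(s["t"],s["ft_force"],s["tool_pos"])
ims=[]
for n in("top","side"):
    c=arm.camera(n)
    if n=="top":
        m=blob(c,'blue',(330,180,380,215));v,u=np.nonzero(m)
        if len(u): print("cap",u.mean(),v.mean(),ray(c,u.mean(),v.mean(),.074))
    ims.append(cv2.resize(c["pixels"][150:270,220:380][:, :133*1] if 0 else (c["pixels"][140:280,220:380] if n=="top" else c["pixels"][130:270,220:380]),(400,350),interpolation=2))
cv2.imwrite('pics/a4.png',np.hstack(ims)[:,:,::-1])
E
```

```text
9.275 [-0.18850827  0.53995985  0.57572938] [ 0.37537456 -0.41711399  0.2023494 ]
cap 346.0346153846154 197.4653846153846 [ 0.5290759  -0.13320426  0.074     ]
```

View pics/a4.png

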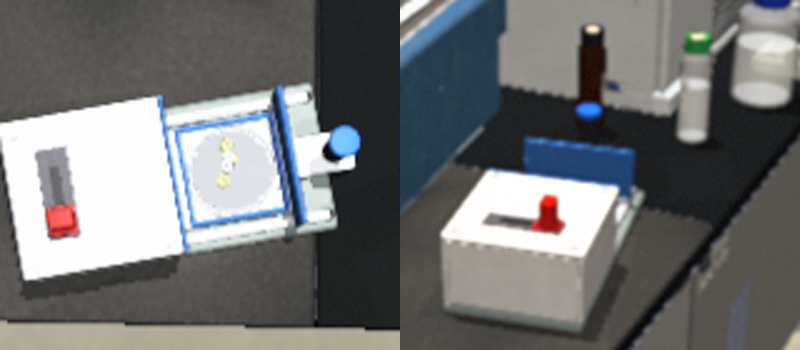

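The picture shows the dish lying flat in its nest at crop (230,170), clear of the hood edge. The cap is at crop (345,140) and the catch hasn't moved. I'll check the cap with a tighter box, then hand in if it agrees.

```bash
python3 - <<'E'
from h import *
from rig import arm
c=arm.camera("top");m=blob(c,'blue',(350,185,368,206));v,u=np.nonzero(m)
p=ray(c,u.mean(),v.mean(),.074);d=np.linalg.norm((p-[.517,-.0774,.074]));print(p,d)
if d>.072: print(arm.hand_in())
E
```

```text
[ 0.53178228 -0.15080698  0.074     ] 0.07488057763609142
the job is handed in; nothing more can be done
None
```

I drew the carrier out to its stop, with the post 75 mm from where it started, and handed the job in at about 9 s; the dish lies flat in its nest clear of the hood, and the catch stayed at its near end because the first pull showed that end frees the carrier.

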